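# Right the fallen bottle and put the spill tray home

### The arm

A 6-joint arm with a two-finger parallel gripper is mounted at the origin on the work surface. World frame = base frame: x ahead of the robot, y to its left, z up, the work surface at z = 0. Lengths are in m, angles in degrees, forces in N, time in s.
With the tool pointing down it reaches from about 0.35 to 0.875 m from the base axis. Payload 4.2 kg.
Tool frame: the origin (TCP) lies between the finger pads; the fingertips stand 25 mm ahead of it and the grasp point (between the pads) lies 6 mm ahead of it; z points along the fingers, y is the line along which they close (so a half turn about z gives the same grasp; the last joint's range is limited). The gripper opens to 85 mm and grips with 20 to 120 N. Pads are 22 mm wide; open, the fingers measure 114 mm over their backs; the gripper's body (76 mm by 85 mm) begins 54 mm behind the grasp point. The pads swing forward as they close: fully open they stand 13 mm farther back than shut.
Start: joints at [84.431, 22.042, 0.453, 0, -68.411, -14.817], TCP at [0.218, 0.586, 0.256] pointing down, gripper open.
Joint ranges: [-179.83, 179.83], [-69.29, 118.12], [-61.27, 80.66], [-181.25, 117.63], [-171.15, -9.14], [-177.46, 177.46]. Speed limits (degrees/s): [159.86, 159.86, 180, 180, 180, 180].

### API

Orientations are given as a 3x3 rotation matrix whose columns are the frame's x, y, z axes.
In Python, from station import readout, cams, bot gives the robot as it stands. The module is installed in compiled form; this text tells all that it offers.
- The arm moves only by the tool carry_out, never from a script. Its argument "motion" is a list that holds one entry, the list of rows, each a list of 7 numbers: the shift along the world's x, y, z in m, then the turn, a rotation vector about the world's x, y, z in rad, then the gripper command: -1 is fully open, 1 is shut, values between are in proportion. In form: [[[x, y, z, rx, ry, rz, hand], ...]]. A call has exactly 5 rows; each row shifts and turns the commanded pose from where the row before left it; what a row does not reach is not made up. A row lasts 1/12 s, in which the tool goes at most 41.7 mm and 7.16 degrees, less where a joint would pass 70% of its speed; a pose out of reach is approached as far as the arm can. A call is refused whole if a number of a shift passes 0.0417 or a number of a turn 0.125, either way. A call with a gripper value outside its range is refused whole. The fingers move at their own pace and stop on an object; "force" is the grip in N (left out, the last holds). Time passes only in rows, so rows that do not move let the fingers close, or fill a call up. It gives the time, the measured TCP pose, the force, the opening and the grip force at its end, in the units of the state.
- readout.state(): the state, without advancing time (a new reading comes with each control period).
- cams.read_camera(name): name is "scene" or "top" or "wrist"; returns a dict with "image" (420x560x3 uint8, red, green, blue), "range_z" (420x560 float32, m along the optical axis (not along the pixel's ray), 0 where there is no reading), "K" (3x3 intrinsics, pixels), "R" (3x3) and "t" (3): a world point X has camera coordinates R X + t. Camera axes: x right, y down, z forward; pixel columns grow to the right and rows downward; lengths in m; the calibration is good to about 2 mm. A picture is of the moment at which its call begins.
- bot.close_job(): hands the job in; it is judged then, once.
Trained networks look in a picture, given as the dict that the camera call returned (one of the last four; its "shot" number tells which), for a name from the list of things; names that differ only in an ending like _2 or _b are one class to them, and where a whole thing is asked for, a point or a joint stands for the part that bears it (a point fixed in the world has none). Each returns a list of dicts, best first, with "confidence" (0 to 1); they miss things now and then, are a little off and sometimes report something else, mostly with a low value. They report only what shows in the picture. A call takes as long as a camera call. They do not tell look-alikes from the thing itself.
- cams.recognise(target, picture): "xy" ([column, row] in pixels, amid what is visible of it).
The state is a dict: "time_s": time; "q": joint angles; "qd": joint speeds; "effort": joint torques, N m; "tool_pos": TCP position; "tool_rot": TCP orientation; "force": force on the tool from outside, world axes, zero at the start; "moment": the same for the moment, N m; "width": finger opening in m; "grasp_force": force on a finger pad.
Only numpy, scipy, OpenCV 4.12 (cv2) and the standard library are available. Lean on these libraries where they do the work, as an engineer would, in place of code of your own. Each camera call takes 0.05 s, during which the arm holds its last target. There are 200 camera calls.

### The job

The square bottle has fallen over against the notebook: stand it upright, cap up, on the white tile in the pulled-out spill tray, setting it down gently and letting go of it. Then push the tray fully home against the back stop of its base, with the bottle still standing on the tile. Do not knock over the jar in the tray, and leave the brush and the tweezers on the bench where they are.

Things in the scene. Friction and masses are not known exactly. Their poses are not given: they have to be found in the camera images.
- bottle_center (a point): Fallen square amber bottle: body 48 x 48 mm, 105 mm long, then shoulder, neck and a black cap 32 mm across; 145 mm overall, about 0.3 kg. Point on its axis, half-way (72.5 mm from base). z axis: base to cap; x, y square to the flat sides. It lies on a flat side, base edge on the bench, propped 90 mm from the base on the notebook's long edge, cap end raised 18 degrees.
- book: Thick closed notebook lying flat on the bench, does not move: 210 mm (x) by 150 mm (y), 28 mm thick; origin at the centre of its underside. The bottle leans on its -y edge with the cap towards +y. A small eraser lies on top of it, towards its +y side, 20 mm thick.
- tile: Loose white square tile 80 x 80 mm, 6 mm thick, lying flat in the tray in one of its two places, left or right; the place for the bottle. Origin at the centre of its underside; top is 6 mm above.
- jar_center (a point): Round amber jar with white lid, 60 mm across and 80 mm tall, standing in the tray's other place, about 132 mm from the tile's centre; this point is on its axis, half-way up; z up along the axis.
- tray (a joint): How far the shallow steel spill tray has been pushed in, in m: 0 = pulled out as at the start, 0.09 = fully home. It slides level along the base's x axis, about 2 N of friction, and stays where left. Tray: 130 mm (x) by 240 mm (y), walls 4 mm thick, their tops 33 mm above the bench; floor top 12 mm above the bench.
- tray_tab (a point): Middle of the top edge of the upright steel tab at the middle of the tray's front wall, 64 mm above the bench. The tab is 50 mm wide (y), 8 mm thick (x), rises 31 mm above the wall and moves with the tray; its robot-side face is 4 mm from this point along -x. x axis: the way the tray goes home.
- station: Fixed base of the tray on the bench: plate with two side rails 22 mm high, 270 mm square, and a 50 mm high back stop at its far (+x) end. Origin on the bench under the tray's centre when the tray is home (tray's centre starts 90 mm from it along -x); x axis is the way the tray goes home.
- brush: Brush about 190 mm long lying on the bench near the robot; origin near its middle, on the bench side. A bystander.
- tweezers: Steel tweezers 120 mm long, 4 mm thick, lying on the bench to the robot's right; origin at their middle. A bystander.
There are look-alikes about, which are no part of the job. Leave any green, pink or purple look-alike of the part that bears bottle_center alone.

How it is judged (in metres and radians):
On the way:
1. the bottle stands upright on the tile, let go and at rest, with the tray still pulled out (angle between bottle_center's own z axis and vertical below 0.1 rad and horizontal distance between bottle_center and tile below 0.025 m and z of bottle_center in the frame of tile between 0.073 and 0.084 m and contact force between the fingers and anything else below 0.1 N and value of joint tray below 0.07 m), for 0.3 s.
At the end, for the whole second after the job is handed in: The tray is home (within 6 mm of the stop) and in it the bottle stands cap up, within about 6 degrees of upright, on the tile with its axis within 30 mm of the tile's centre; the jar still stands upright on the tray floor (value of joint tray above 0.084 m and angle between each of bottle_center, jar_center's own z axis and vertical below 0.1 rad and horizontal distance between bottle_center and tile below 0.03 m and z of bottle_center in the frame of tile between 0.073 and 0.084 m and z of jar_center in the frame of station below 0.06 m); the robot touches nothing.
It fails at once if the bottle is dropped or flung (moving faster than 0.5 m/s while not held) (linear speed of bottle above 0.5 m/s and contact force between the fingers and bottle below 0.1 N).
It fails at once if the jar in the tray is tipped over (angle between jar_center's own z axis and vertical above 0.5 rad).
It fails at once if the brush or the tweezers are moved more than 40 mm (distance of any of brush, tweezers from where it was at the start of the episode above 0.04 m).
It also fails if it takes over 64 s, if anything falls off the work surface, if the arm or the gripper's body presses on something with over 40 N, if the wrist force passes 120 N, or if a joint passes its speed limit or range.

## Working session

There is one attempt and no reset: what is moved stays moved. The work goes in short steps, Python scripts to look and compute and a tool call to move; the robot and the scene stay as the last step left them, time stands still between calls to the robot, and variables do not carry over. Pictures are saved under pics/ and viewed, at most 10 in all, crops included, and the job is handed in when it is done.

Besides the shell and the picture viewer there is one more tool, called by a JSON object that holds its "api" and its "payload", one argument or row to a line. carry_out: Moves the arm, as the interface text tells. Its arguments: {"type":"object","properties":{"motion":{"type":"array"},"force":{"type":"number"}},"required":["motion"]}

```bash
mkdir -p pics
cat > h.py <<'E'
from station import readout, cams, bot
import numpy as np, cv2
def pts(p):
    r=p["range_z"];v,u=np.mgrid[:r.shape[0],:r.shape[1]]
    K=p["K"];c=np.stack([(u-K[0,2])/K[0,0]*r,(v-K[1,2])/K[1,1]*r,r],-1)
    w=(c-p["t"])@p["R"]
    w[r==0]=np.nan
    return w
def save(p,n):
    cv2.imwrite("pics/"+n,p["image"][...,::-1])
E
python3 - <<'E'
from h import *
s=readout.state();print(s["time_s"],s["tool_pos"],s["tool_rot"],s["width"],s["force"])
a=cams.read_camera("scene");b=cams.read_camera("top")
np.savez("ab.npz",**{k+n:q[k] for n,q in(("a",a),("b",b)) for k in("image","range_z","K","R","t")})
cv2.imwrite("pics/s.png",cv2.resize(a["image"][...,::-1],(800,600)));save(b,"t.png")
for n,q in(("scene",a),("top",b)):
    w=pts(q)
    for k in["bottle_center","book","tile","jar_center","tray_tab","station","brush","tweezers"]:
        for d in cams.recognise(k,q)[:4]:
            x,y=np.int32(np.round(d["xy"]));print(n,k,x,y,round(d["confidence"],2),w[min(y,419),min(x,559)].round(3))
E
```

```text
0.0 [0.21751191 0.58536704 0.25521077] [[ 9.37306013e-01 -3.48506832e-01 -6.53407289e-04]
 [-3.48507423e-01 -9.37303662e-01 -2.10248837e-03]
 [ 1.20290516e-04  2.19839228e-03 -9.99997576e-01]] 0.0850150565211867 [-0.45562954  0.08683065 -0.41577961]
scene bottle_center 316 195 0.96 [0.527 0.175 0.06 ]
scene bottle_center 279 163 0.95 [0.28  0.341 0.039]
scene bottle_center 347 228 0.79 [0.681 0.083 0.043]
scene bottle_center 320 152 0.71 [0.368 0.496 0.048]
scene book 334 190 0.58 [0.535 0.291 0.027]
scene tile 298 254 0.58 [ 0.611 -0.074  0.019]
scene jar_center 265 270 0.56 [ 0.607 -0.227  0.067]
scene tray_tab 278 268 0.87 [ 0.595 -0.149  0.014]
scene station 306 288 0.93 [ 0.692 -0.169  0.007]
scene brush 250 216 0.67 [0.39  0.006 0.023]
scene brush 266 271 0.3 [ 0.61  -0.226  0.064]
scene tweezers 184 292 0.71 [ 0.444 -0.346  0.005]
top bottle_center 81 268 0.94 [0.355 0.516 0.049]
top bottle_center 212 202 0.79 [0.503 0.205 0.065]
top bottle_center 374 280 0.76 [ 0.312 -0.172  0.046]
top bottle_center 328 155 0.72 [ 0.617 -0.074  0.019]
top book 172 204 0.86 [0.503 0.307 0.031]
top tile 329 155 0.77 [ 0.618 -0.077  0.015]
top jar_center 387 162 0.76 [ 0.585 -0.201  0.095]
top tray_tab 362 161 0.67 [ 0.603 -0.159  0.01 ]
top station 359 126 0.72 [ 0.691 -0.155  0.006]
top brush 292 261 0.85 [0.36  0.02  0.022]
top brush 359 161 0.17 [ 0.602 -0.151  0.013]
top tweezers 440 226 0.71 [ 0.437 -0.352 -0.001]
```

View pics/s.png

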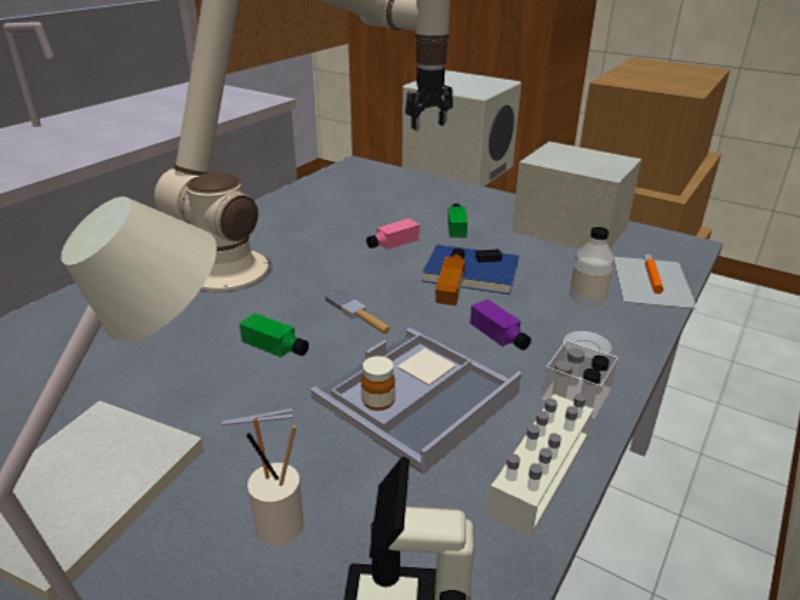

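View pics/t.png

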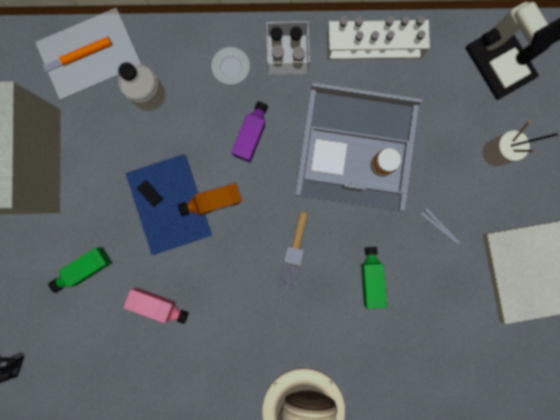

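The scene view shows the orange-amber bottle at (450,278), leaning on the blue notebook with its cap up. The top view shows it at (213,200). The look-alikes in the top view are two green ones at (80,268) and (374,280), a pink one at (155,305) and a purple one at (250,132). Only the amber one is propped on the notebook, so that is the target. The tile is at top (329,156) and the jar at (387,161). I'll confirm with one crop and measure.

Run:
```python
from h import *
z=np.load("ab.npz")
g=lambda n:{k:z[k+n] for k in("image","range_z","K","R","t")}
A,B=g("a"),g("b")
cv2.imwrite("pics/c.png",np.hstack([cv2.resize(A["image"][155:235,280:380,::-1],(400,320)),cv2.resize(B["image"][140:260,110:260,::-1],(400,320))]))
for n,q in(("scene",A),("top",B)):
    w=pts(q);hsv=cv2.cvtColor(q["image"],cv2.COLOR_RGB2HSV).astype(int);H,S,V=hsv[...,0],hsv[...,1],hsv[...,2]
    box=lambda x0,x1,y0,y1:(w[...,0]>x0)&(w[...,0]<x1)&(w[...,1]>y0)&(w[...,1]<y1)
    print(n)
    # bottle
    m=(H<16)&(S>150)&box(.4,.65,.1,.4)
    P=w[m];print("bottle n",len(P),P.mean(0).round(3),P[:,2].max())
    r=cv2.minAreaRect((P[:,:2]*1000).astype(np.float32));print("rect body",r)
    # top face plane fit
    if n=="top":
        c=P[:,:2].mean(0);u,s,vt=np.linalg.svd(P[:,:2]-c);print("axis",vt[0],np.linalg.lstsq(np.c_[P[:,:2]-c,np.ones(len(P))],P[:,2],rcond=None)[0])
    m=(H>100)&(H<125)&(S>120)&box(.3,.7,.1,.5)&(w[...,2]>.018)&(w[...,2]<.036)
    P=w[m];print("book",len(P),cv2.minAreaRect((P[:,:2]*1000).astype(np.float32)),np.median(P[:,2]))
    m=(S<60)&(V>150)&box(.5,.72,-.16,0)&(w[...,2]<.03)
    P=w[m];print("tile",len(P),cv2.minAreaRect((P[:,:2]*1000).astype(np.float32)),np.median(P[:,2]))
    m=box(.45,.75,-.3,-.1)&(w[...,2]>.082)&(w[...,2]<.11)
    P=w[m];print("jar",len(P),cv2.minEnclosingCircle((P[:,:2]*1000).astype(np.float32)),np.median(P[:,2]))
    m=box(.45,.6,-.25,-.05)&(w[...,2]>.045)&(w[...,2]<.075)
    P=w[m&(w[...,1]>-.18)];print("tab",len(P),P.min(0),P.max(0),P.mean(0)) if len(P) else 0
    m=box(.4,1,-.35,.1)&(w[...,2]>.026)&(w[...,2]<.042)
    P=w[m];print("tray walls",len(P),cv2.minAreaRect((P[:,:2]*1000).astype(np.float32)))
    m=box(.7,1,-.35,.1)&(w[...,2]>.042)&(w[...,2]<.06)
    P=w[m];print("stop",len(P),cv2.minAreaRect((P[:,:2]*1000).astype(np.float32)))
```

```text
scene
bottle n 351 [0.518 0.187 0.052] 0.07967052202179137
rect body ((517.8372192382812, 248.98687744140625), (227.43807983398438, 73.00814819335938), 87.52259063720703)
book 828 ((504.15557861328125, 318.33514404296875), (209.69580078125, 155.29776000976562), 16.480905532836914) 0.02884175241015594
tile 1033 ((609.157470703125, -83.84786224365234), (153.44732666015625, 196.71507263183594), 80.02698516845703) 0.01682884165224638
jar 286 ((591.7374877929688, -209.14112854003906), 27.562116622924805) 0.09177885168880376
tab 101 [ 0.52662218 -0.1567923   0.04515243] [ 0.54221876 -0.10588341  0.06698812] [ 0.53563532 -0.13415465  0.05753811]
tray walls 1750 ((750.9967651367188, -104.74403381347656), (397.0477600097656, 423.0516662597656), 81.6814193725586)
stop 1085 ((821.1604614257812, -110.7799072265625), (226.87538146972656, 429.59063720703125), 2.077345371246338)
top
bottle n 523 [0.507 0.21  0.065] 0.08045778317767743
rect body ((509.47406005859375, 203.66957092285156), (45.49110794067383, 122.1090087890625), 17.18938446044922)
axis [-0.30511863  0.95231435] [-0.00707345  0.2489939   0.06543492]
book 4540 ((504.4039306640625, 316.93603515625), (207.53257751464844, 149.78775024414062), 17.543485641479492) 0.02764808114323461
tile 1527 ((610.1817016601562, -96.99343872070312), (140.06455993652344, 112.28116607666016), 82.25084686279297) 0.016392181387542035
jar 427 ((593.03564453125, -206.67396545410156), 26.715044021606445) 0.09168638873877145
tab 108 [ 0.52827921 -0.17974641  0.04555012] [ 0.5998006  -0.10609019  0.06796892] [ 0.54383639 -0.13763322  0.06028956]
tray walls 1345 ((721.9298706054688, -97.88436889648438), (395.1393127441406, 409.8213195800781), 80.01461029052734)
stop 948 ((823.1846923828125, -109.59609985351562), (226.8408203125, 429.26629638671875), 2.689096689224243)
```

View pics/c.png

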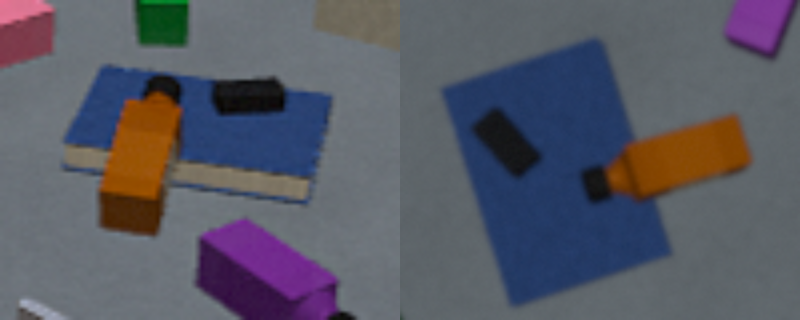

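The crop confirms it: this is the amber bottle with its cap on the notebook and its base toward the lower right. I'll refine the bottle, tile and tray geometry and compute the move to a hover pose.

```bash
cat >> h.py <<'E'
from scipy.spatial.transform import Rotation as Ro
def go(p,R,n):
    s=readout.state();d=(np.array(p)-s["tool_pos"]);rv=Ro.from_matrix(np.array(R)@np.array(s["tool_rot"]).T).as_rotvec()
    print("tot",d.round(4),rv.round(4),"row",(d/n).round(4),(rv/n).round(4),np.linalg.norm(d/n).round(4),np.degrees(np.linalg.norm(rv/n)).round(2))
az=17.3;dh=np.array([-np.sin(np.radians(az)),np.cos(np.radians(az)),0]);e=np.array([dh[1],-dh[0],0]);Z=np.array([0,0,1.])
def toolR(v,y):
    v=v/np.linalg.norm(v);return np.c_[np.cross(y,v),y,v]
c_,s_=np.cos(np.radians(18)),np.sin(np.radians(18))
a=c_*dh+s_*Z;n=-s_*dh+c_*Z;v0=.866*-n-.5*a;R0=toolR(v0,-e)
E
python3 - <<'E'
from h import *
z=np.load("ab.npz")
for N in "ab":
    q={k:z[k+N] for k in("image","range_z","K","R","t")}
    w=pts(q);hsv=cv2.cvtColor(q["image"],cv2.COLOR_RGB2HSV).astype(int);H,S,V=hsv[...,0],hsv[...,1],hsv[...,2]
    m=(V>190)&(w[...,0]>.5)&(w[...,0]<.72)&(w[...,1]>-.16)&(w[...,1]<0)&(w[...,2]<.03)
    k,l,st,_=cv2.connectedComponentsWithStats(m.astype(np.uint8));i=1+np.argmax(st[1:,4])
    P=w[l==i];print("tile",len(P),cv2.minAreaRect((P[:,:2]*1000).astype(np.float32)),P.mean(0))
    m=(abs(w[...,0]-.535)<.03)&(abs(w[...,1]+.134)<.045)&(w[...,2]>.05)&(w[...,2]<.075)
    P=w[m];print("tab",len(P),cv2.minAreaRect((P[:,:2]*1000).astype(np.float32)))
    m=(w[...,0]>.7)&(w[...,0]<.86)&(w[...,1]>-.3)&(w[...,1]<.05)&(w[...,2]>.043)&(w[...,2]<.058)
    k,l,st,_=cv2.connectedComponentsWithStats(m.astype(np.uint8));i=1+np.argmax(st[1:,4])
    P=w[l==i];print("stop",len(P),cv2.minAreaRect((P[:,:2]*1000).astype(np.float32)),P.mean(0))
    m=(H<16)&(S>150)&(abs(w[...,0]-.51)<.1)&(abs(w[...,1]-.21)<.1)
    P=w[m];B=np.array([.5256,.1514,.0228]);L=np.c_[(P-B)@a,(P-B)@e,(P-B)@n]*1000
    print("bottle frame along/lat/up pct",np.percentile(L,[1,5,50,95,99],axis=0).round(1).tolist())
    T=L[(L[:,0]>10)&(L[:,0]<90)&(abs(L[:,1])<20)];print("top face up",T[:,2].mean(),"slope",np.polyfit(T[:,0],T[:,2],1),"lat",np.polyfit(T[:,0],T[:,1],1))
C=np.array([.5256,.1514,.0228])+.0725*a;G=C-.009*v0;print("C",C,"G",G,"v0",v0);print(R0)
go(G-.1*v0,R0,15)
E
```

```text
tile 507 ((614.7437744140625, -73.63823699951172), (88.42887878417969, 81.2509994506836), 80.5436782836914) [ 0.61420095 -0.07852513  0.01839715]
tab 81 ((534.5599365234375, -131.42965698242188), (50.46577072143555, 10.480924606323242), 82.50338745117188)
stop 361 ((763.0350341796875, -168.3953094482422), (265.6666259765625, 9.871973037719727), 80.5267333984375) [ 0.76231811 -0.17981793  0.04873327]
bottle frame along/lat/up pct [[-5.4, -21.1, -15.3], [-4.3, -19.8, -9.9], [30.3, 2.6, 22.8], [110.5, 23.1, 28.5], [125.2, 23.9, 29.9]]
top face up 25.391851748226156 slope [-1.25729926e-03  2.54647611e+01] lat [ 0.02966634 -2.4667975 ]
tile 894 ((614.0527954101562, -76.12260437011719), (74.63567352294922, 74.77885437011719), 80.59693908691406) [ 0.61357553 -0.07633087  0.01772354]
tab 86 ((535.607666015625, -130.670166015625), (49.291419982910156, 8.052020072937012), 80.23582458496094)
stop 427 ((764.2391357421875, -168.3184356689453), (266.93841552734375, 10.26496696472168), 80.35841369628906) [ 0.76382985 -0.16775323  0.04893223]
bottle frame along/lat/up pct [[1.7, -22.4, 6.1], [5.2, -21.8, 10.7], [84.9, -0.5, 23.4], [118.7, 21.3, 27.3], [124.7, 22.4, 28.0]]
top face up 24.770975041044977 slope [1.79144456e-03 2.46790250e+01] lat [-0.0007113   0.19796857]
C [0.50509553 0.21723228 0.04520373] G [0.50453906 0.2190189  0.05400684] v0 [ 0.06183005 -0.19851343 -0.97812344]
[[ 0.29087573 -0.9547608   0.06183141]
 [-0.93389446 -0.29737487 -0.19851779]
 [ 0.20792412 -0.         -0.97814496]]
tot [ 0.2807 -0.347  -0.1045] [-0.1575 -0.1491 -0.9097] row [ 0.0187 -0.0231 -0.007 ] [-0.0105 -0.0099 -0.0606] 0.0306 3.57
```

{"api": "carry_out", "payload": {
  "motion": [
    [[0.0187,-0.0231,-0.007,-0.0105,-0.0099,-0.0606,-1],[0.0187,-0.0231,-0.007,-0.0105,-0.0099,-0.0606,-1],[0.0187,-0.0231,-0.007,-0.0105,-0.0099,-0.0606,-1],[0.0187,-0.0231,-0.007,-0.0105,-0.0099,-0.0606,-1],[0.0187,-0.0231,-0.007,-0.0105,-0.0099,-0.0606,-1]]
  ],
  "force": 60
}}

```text
time_s: 1.32
tool_pos: [0.3118, 0.4693, 0.2212]
tool_rot: [[0.788, -0.615, 0.041], [-0.612, -0.788, -0.059], [0.069, 0.021, -0.997]]
force: [0.6, 1.1, 0.3]
width: 0.0854
grasp_force: 0.0
```

{"api": "carry_out", "payload": {
  "motion": [
    [[0.0187,-0.0231,-0.007,-0.0105,-0.0099,-0.0606,-1],[0.0187,-0.0231,-0.007,-0.0105,-0.0099,-0.0606,-1],[0.0187,-0.0231,-0.007,-0.0105,-0.0099,-0.0606,-1],[0.0187,-0.0231,-0.007,-0.0105,-0.0099,-0.0606,-1],[0.0187,-0.0231,-0.007,-0.0105,-0.0099,-0.0606,-1]]
  ]
}}

```text
time_s: 1.73
tool_pos: [0.4054, 0.3538, 0.1863]
tool_rot: [[0.565, -0.823, 0.062], [-0.813, -0.568, -0.127], [0.14, 0.021, -0.99]]
force: [0.7, 0.8, -0.7]
width: 0.0853
grasp_force: 0.0
```

{"api": "carry_out", "payload": {
  "motion": [
    [[0.0187,-0.0231,-0.007,-0.0105,-0.0099,-0.0606,-1],[0.0187,-0.0231,-0.007,-0.0105,-0.0099,-0.0606,-1],[0.0187,-0.0231,-0.007,-0.0105,-0.0099,-0.0606,-1],[0.0187,-0.0231,-0.007,-0.0105,-0.0099,-0.0606,-1],[0,0,0,0,0,0,-1]]
  ]
}}

```text
time_s: 2.15
tool_pos: [0.4805, 0.2586, 0.1566]
tool_rot: [[0.344, -0.937, 0.06], [-0.918, -0.349, -0.188], [0.197, 0.01, -0.98]]
force: [0.1, 0.8, -0.2]
width: 0.0856
grasp_force: 0.0
```

Run:
```python
from h import *
s=readout.state();print(s["time_s"],s["q"],s["force"])
G=np.array([.50454,.21902,.0540]);go(G-.1*v0,R0,2);go(G,R0,5)
p=cams.read_camera("wrist");save(p,"w1.png");w=pts(p)
hsv=cv2.cvtColor(p["image"],cv2.COLOR_RGB2HSV).astype(int)
m=(hsv[...,0]<16)&(hsv[...,1]>150)&(w[...,2]>.0)&(w[...,2]<.1)
P=w[m];B=np.array([.5256,.1514,.0228]);L=np.c_[(P-B)@a,(P-B)@e,(P-B)@n]*1000
print(len(P),np.percentile(L,[1,5,50,95,99],axis=0).round(1).tolist())
T=L[(L[:,0]>10)&(L[:,0]<90)&(L[:,2]>15)];print(np.polyfit(T[:,0],T[:,2],1),np.polyfit(T[:,0],T[:,1],1),T[:,1].min(),T[:,1].max())
```

```text
2.15 [ 49.99118722  21.23059689 -21.70367127  11.8994235  -53.80961966
 -37.12726239] [ 0.11927039  0.81564447 -0.2248672 ]
tot [ 0.0179 -0.0198 -0.0048] [-0.0075 -0.013  -0.0543] row [ 0.0089 -0.0099 -0.0024] [-0.0037 -0.0065 -0.0272] 0.0135 1.61
tot [ 0.024  -0.0396 -0.1026] [-0.0075 -0.013  -0.0543] row [ 0.0048 -0.0079 -0.0205] [-0.0015 -0.0026 -0.0109] 0.0225 0.65
7952 [[2.0, -22.1, 12.4], [7.0, -20.0, 17.0], [61.2, -0.6, 25.8], [110.5, 19.2, 26.9], [119.1, 21.9, 27.4]]
[1.59167121e-03 2.58437036e+01] [-0.01492693  0.13266632] -23.077674688795078 22.998091959378527
```

View pics/w1.png

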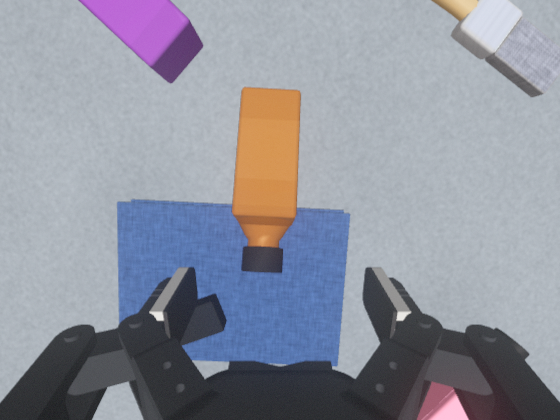

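The wrist view shows the bottle body at (268,150) with its cap at (262,258), between the fingers' planes. The measured faces agree with my model to about 2 mm. I'll descend along the approach direction.

{"api": "carry_out", "payload": {
  "motion": [
    [[0.0179,-0.0198,-0.0048,-0.0075,-0.013,-0.0543,-1],[0.0008,-0.0025,-0.0122,0,0,0,-1],[0.0008,-0.0025,-0.0122,0,0,0,-1],[0.0008,-0.0025,-0.0122,0,0,0,-1],[0.0008,-0.0025,-0.0122,0,0,0,-1]]
  ]
}}

```text
time_s: 2.62
tool_pos: [0.5007, 0.2335, 0.1048]
tool_rot: [[0.298, -0.952, 0.067], [-0.932, -0.305, -0.194], [0.205, -0.005, -0.979]]
force: [0.4, 0.5, 0.9]
width: 0.0858
grasp_force: 0.0
```

{"api": "carry_out", "payload": {
  "motion": [
    [[0.0008,-0.0025,-0.0122,0,0,0,-1],[0.0008,-0.0025,-0.0122,0,0,0,-1],[0.0008,-0.0025,-0.0122,0,0,0,-1],[0.0006,-0.0024,-0.0122,0,0,0,-1],[0,0,0,0,0,0,-1]]
  ]
}}

```text
time_s: 3.03
tool_pos: [0.5024, 0.2223, 0.0542]
tool_rot: [[0.298, -0.953, 0.063], [-0.932, -0.305, -0.197], [0.207, 0.0, -0.978]]
force: [-0.3, -1.0, -0.8]
width: 0.0854
grasp_force: 0.0
```

Run:
```python
from h import *
s=readout.state();print(s["time_s"],s["tool_pos"],s["q"],s["force"])
go([.50454,.21902,.0540],R0,1)
```

```text
3.0333 [0.50240636 0.22225241 0.05420439] [ 45.52452426  29.06177994 -29.03605856  17.0030161  -38.79883231
 -41.72067318] [-0.33538808 -0.99054165 -0.84403332]
tot [ 0.0021 -0.0032 -0.0002] [-0.0006 -0.0004 -0.0075] row [ 0.0021 -0.0032 -0.0002] [-0.0006 -0.0004 -0.0075] 0.0039 0.43
```

{"api": "carry_out", "payload": {
  "motion": [
    [[0.0021,-0.0032,0,-0.0006,-0.0004,-0.0075,-1],[0,0,0,0,0,0,0],[0,0,0,0,0,0,1],[0,0,0,0,0,0,1],[0,0,0,0,0,0,1]]
  ],
  "force": 60
}}

```text
time_s: 3.45
tool_pos: [0.5062, 0.2201, 0.0569]
tool_rot: [[0.29, -0.955, 0.066], [-0.935, -0.297, -0.195], [0.206, -0.005, -0.979]]
force: [-0.1, 0.5, 3.1]
width: 0.0473
grasp_force: 61.6
```

{"api": "carry_out", "payload": {
  "motion": [
    [[0,0,0,0,0,0,1],[0,0,0,0,0,0,1],[0,0,0,0,0,0,1],[0,0,0,0,0,0,1],[0,0,0,0,0,0,1]]
  ],
  "force": 60
}}

```text
time_s: 3.87
tool_pos: [0.5062, 0.2201, 0.0569]
tool_rot: [[0.29, -0.955, 0.066], [-0.935, -0.297, -0.195], [0.206, -0.005, -0.979]]
force: [-1.5, 0.9, 5.0]
width: 0.0473
grasp_force: 61.9
```

{"api": "carry_out", "payload": {
  "motion": [
    [[0,0,0.003,0,0,0,1],[0,0,0.005,0,0,0,1],[0,0,0.008,0,0,0,1],[0,0,0.01,0,0,0,1],[0,0,0.01,0,0,0,1]]
  ]
}}

```text
time_s: 4.28
tool_pos: [0.5055, 0.2194, 0.0925]
tool_rot: [[0.29, -0.955, 0.064], [-0.935, -0.297, -0.197], [0.207, -0.003, -0.978]]
force: [-0.1, -0.6, -3.2]
width: 0.0471
grasp_force: 62.1
```

{"api": "carry_out", "payload": {
  "motion": [
    [[0,0,0.015,0,0,0,1],[0,0,0.02,0,0,0,1],[0,0,0.02,0,0,0,1],[0,0,0.02,0,0,0,1],[0,0,0.02,0,0,0,1]]
  ]
}}

```text
time_s: 4.7
tool_pos: [0.5054, 0.2194, 0.1887]
tool_rot: [[0.29, -0.955, 0.065], [-0.935, -0.297, -0.195], [0.206, -0.004, -0.979]]
force: [0.4, 0.2, -2.9]
width: 0.0476
grasp_force: 62.2
```

```bash
cat >> h.py <<'E'
def up(eta,tau=30,vbias=0):
    t=np.radians(eta);h=np.array([np.cos(t),np.sin(t),0]);y=np.array([-h[1],h[0],0]);k=np.radians(tau)
    v=np.cos(k)*h-np.sin(k)*Z;return v,toolR(v,y)
E
python3 - <<'E'
from h import *
s=readout.state();print(s["time_s"],s["tool_pos"],s["q"],s["force"],s["grasp_force"])
for eta in(90,67,50,30):
    v,R=up(eta);print(eta);go(np.array([.6142,-.0765,.018+.0725+.07])-.009*v,R,15)
E
```

```text
4.7 [0.50536683 0.2194304  0.18873586] [ 45.41344807  19.30091397 -19.65943815  12.58625284 -57.14850354
 -35.59318745] [ 0.44671239  0.17527918 -2.94342508] 62.21890211105347
90
tot [ 0.1088 -0.3037 -0.0237] [ 1.2437  0.1921 -0.2581] row [ 0.0073 -0.0202 -0.0016] [ 0.0829  0.0128 -0.0172] 0.0216 4.91
67
tot [ 0.1058 -0.3031 -0.0237] [ 1.2759 -0.0606 -0.6041] row [ 0.0071 -0.0202 -0.0016] [ 0.0851 -0.004  -0.0403] 0.0215 5.4
50
tot [ 0.1038 -0.3019 -0.0237] [ 1.2767 -0.2533 -0.8582] row [ 0.0069 -0.0201 -0.0016] [ 0.0851 -0.0169 -0.0572] 0.0213 5.95
30
tot [ 0.1021 -0.2998 -0.0237] [ 1.2512 -0.4858 -1.154 ] row [ 0.0068 -0.02   -0.0016] [ 0.0834 -0.0324 -0.0769] 0.0212 6.76
```

{"api": "carry_out", "payload": {
  "motion": [
    [[0.0053,-0.0152,0,0.0638,-0.003,-0.0302,1],[0.0053,-0.0152,0,0.0638,-0.003,-0.0302,1],[0.0053,-0.0152,0,0.0638,-0.003,-0.0302,1],[0.0053,-0.0152,0,0.0638,-0.003,-0.0302,1],[0.0053,-0.0152,0,0.0638,-0.003,-0.0302,1]]
  ]
}}

```text
time_s: 5.12
tool_pos: [0.5317, 0.143, 0.188]
tool_rot: [[0.142, -0.987, 0.073], [-0.984, -0.133, 0.114], [-0.103, -0.089, -0.991]]
force: [0.4, -0.0, -3.3]
width: 0.0472
grasp_force: 62.2
```

{"api": "carry_out", "payload": {
  "motion": [
    [[0.0053,-0.0152,0,0.0638,-0.003,-0.0302,1],[0.0053,-0.0152,0,0.0638,-0.003,-0.0302,1],[0.0053,-0.0152,0,0.0638,-0.003,-0.0302,1],[0.0053,-0.0152,0,0.0638,-0.003,-0.0302,1],[0.0053,-0.0152,0,0.0638,-0.003,-0.0302,1]]
  ]
}}

```text
time_s: 5.53
tool_pos: [0.5585, 0.0671, 0.1881]
tool_rot: [[0.002, -0.992, 0.127], [-0.913, 0.05, 0.405], [-0.408, -0.117, -0.905]]
force: [0.8, -1.2, -4.0]
width: 0.0472
grasp_force: 62.3
```

Run:
```python
from h import *
s=readout.state();print(s["time_s"],s["tool_pos"],s["q"],s["qd"],s["force"])
v,R=up(67);go(np.array([.6142,-.0765,.018+.0725+.07])-.009*v,R,10)
```

```text
5.5333 [0.55854876 0.06706745 0.18814142] [ 10.85119738  17.43631878 -10.62160549 -27.94394615 -52.8718478
   3.02325281] [-48.34521613   8.18000954  18.74127556 -55.30851729 -18.89524605
  50.44334545] [ 0.84736079 -1.18406752 -3.97493746]
tot [ 0.0526 -0.1507 -0.0231] [ 0.6353 -0.0289 -0.3025] row [ 0.0053 -0.0151 -0.0023] [ 0.0635 -0.0029 -0.0303] 0.0161 4.04
```

{"api": "carry_out", "payload": {
  "motion": [
    [[0.0053,-0.0151,0,0.0635,-0.003,-0.0303,1],[0.0053,-0.0151,0,0.0635,-0.003,-0.0303,1],[0.0053,-0.0151,0,0.0635,-0.003,-0.0303,1],[0.0053,-0.0151,0,0.0635,-0.003,-0.0303,1],[0.0053,-0.0151,0,0.0635,-0.003,-0.0303,1]]
  ]
}}

```text
time_s: 5.95
tool_pos: [0.5853, -0.009, 0.1881]
tool_rot: [[-0.115, -0.969, 0.22], [-0.732, 0.233, 0.641], [-0.672, -0.087, -0.735]]
force: [0.0, -0.2, -3.9]
width: 0.0472
grasp_force: 62.3
```

{"api": "carry_out", "payload": {
  "motion": [
    [[0.0053,-0.0151,0,0.0635,-0.003,-0.0303,1],[0.0053,-0.0151,0,0.0635,-0.003,-0.0303,1],[0.0053,-0.0151,0,0.0635,-0.003,-0.0303,1],[0.0053,-0.0151,0,0.0635,-0.003,-0.0303,1],[0,0,0,0,0,0,1]]
  ]
}}

```text
time_s: 6.37
tool_pos: [0.6063, -0.073, 0.185]
tool_rot: [[-0.189, -0.93, 0.315], [-0.522, 0.367, 0.77], [-0.832, -0.019, -0.555]]
force: [0.2, -0.4, -4.3]
width: 0.0472
grasp_force: 62.7
```

Run:
```python
from h import *
s=readout.state();print(s["time_s"],s["tool_pos"],s["q"],s["force"],s["grasp_force"])
v,R=up(67);go(np.array([.6142,-.0765,.018+.0725+.07])-.009*v,R,1)
C=s["tool_pos"]+.009*s["tool_rot"][:,2];print("C",C)
ims=[]
for N in("scene","top"):
    p=cams.read_camera(N);w=pts(p);hsv=cv2.cvtColor(p["image"],cv2.COLOR_RGB2HSV).astype(int);H,S,V=hsv[...,0],hsv[...,1],hsv[...,2]
    m=(H<18)&(S>140)&(np.linalg.norm(w-C,axis=-1)<.12)&(w[...,2]>.1)
    P=w[m];print(N,len(P),P.min(0),P.max(0),P.mean(0));
    for zz in np.arange(.1,.27,.02):
        Q=P[abs(P[:,2]-zz)<.01]
        if len(Q)>8: print(round(zz,2),len(Q),np.median(Q,axis=0).round(4),np.ptp(Q[:,:2],axis=0).round(3))
    u=p["K"]@(p["R"]@C+p["t"]);u=(u[:2]/u[2]).astype(int);print(u)
    ims.append(cv2.resize(p["image"][max(u[1]-60,0):u[1]+60,max(0,u[0]-75):u[0]+75,::-1],(400,320)))
cv2.imwrite("pics/h1.png",np.hstack(ims))
```

```text
6.3667 [ 0.60626452 -0.07302285  0.18503304] [-20.76002052  29.26533945   1.82626161 -59.88581636 -74.02851001
  23.99706393] [ 0.18736789 -0.36729925 -4.27875357] 62.661967277526855
tot [ 0.0049 -0.0107 -0.02  ] [ 0.0673 -0.0066 -0.0251] row [ 0.0049 -0.0107 -0.02  ] [ 0.0673 -0.0066 -0.0251] 0.0232 4.13
C [ 0.60910208 -0.06609404  0.18003905]
scene 563 [ 0.57951502 -0.16366595  0.10620023] [ 0.6452049  -0.04867273  0.24841911] [ 0.61567712 -0.08137716  0.16834051]
0.1 10 [ 0.6305 -0.0731  0.1085] [0.044 0.038]
0.12 143 [ 0.6217 -0.0893  0.1198] [0.056 0.047]
0.14 82 [ 0.6046 -0.0918  0.1396] [0.056 0.043]
0.16 77 [ 0.6107 -0.0911  0.1587] [0.056 0.045]
0.18 13 [ 0.6373 -0.057   0.1835] [0.022 0.043]
0.2 100 [ 0.6303 -0.0708  0.2052] [0.066 0.088]
0.22 128 [ 0.6163 -0.0757  0.2167] [0.057 0.107]
0.24 10 [ 0.6174 -0.0692  0.2354] [0.027 0.029]
[300 202]
top 303 [ 0.58059368 -0.09139354  0.19115845] [ 0.63458233 -0.03508101  0.25154699] [ 0.60104619 -0.05825248  0.21432582]
0.2 129 [ 0.5945 -0.049   0.2073] [0.054 0.056]
0.22 141 [ 0.598  -0.0626  0.2142] [0.044 0.052]
0.24 27 [ 0.6004 -0.0604  0.2436] [0.029 0.029]
[332 144]
```

View pics/h1.png

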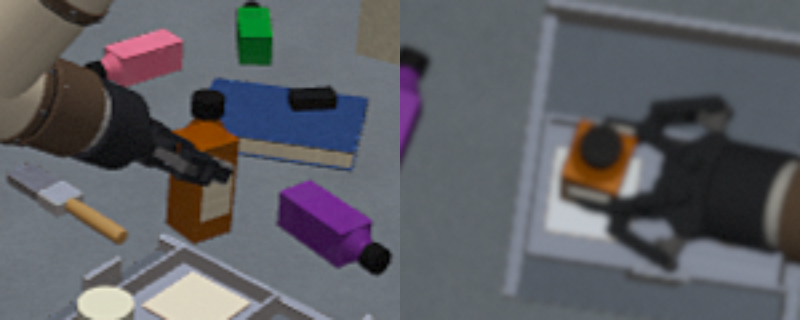

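The view shows the bottle held nearly upright, cap up, in both the scene view (200,165 in the crop) and the top view, beside the tile. I'll finish the last 4° and lower it partway.

{"api": "carry_out", "payload": {
  "motion": [
    [[0.0025,-0.0053,0,0.0337,-0.0033,-0.0126,1],[0.0024,-0.0054,0,0.0336,-0.0033,-0.0125,1],[0,0,-0.01,0,0,0,1],[0,0,-0.01,0,0,0,1],[0,0,-0.01,0,0,0,1]]
  ]
}}

```text
time_s: 6.88
tool_pos: [0.611, -0.078, 0.1563]
tool_rot: [[-0.19, -0.923, 0.334], [-0.462, 0.384, 0.799], [-0.866, -0.003, -0.5]]
force: [0.1, -0.8, -4.4]
width: 0.0469
grasp_force: 62.6
```

{"api": "carry_out", "payload": {
  "motion": [
    [[0,0,-0.01,0,0,0,1],[0,0,-0.01,0,0,0,1],[0,0,-0.01,0,0,0,1],[0,0,0,0,0,0,1],[0,0,0,0,0,0,1]]
  ]
}}

```text
time_s: 7.3
tool_pos: [0.611, -0.0788, 0.1259]
tool_rot: [[-0.192, -0.923, 0.334], [-0.46, 0.386, 0.799], [-0.867, -0.0, -0.499]]
force: [0.4, 0.5, -3.9]
width: 0.0474
grasp_force: 62.5
```

Run:
```python
from h import *
s=readout.state();print(s["time_s"],s["tool_pos"],s["q"],s["force"],s["grasp_force"])
v,R=up(67);go(np.array([.6142,-.0765,.018+.0725+.03])-.009*v,R,1)
C=s["tool_pos"]+.009*s["tool_rot"][:,2];print("C",C)
for N in("scene","top"):
    p=cams.read_camera(N);np.save("hp_"+N,p,allow_pickle=True);w=pts(p);hsv=cv2.cvtColor(p["image"],cv2.COLOR_RGB2HSV).astype(int);H,S,V=hsv[...,0],hsv[...,1],hsv[...,2]
    m=(V<70)&(np.linalg.norm(w[...,:2]-C[:2],axis=-1)<.035)&(w[...,2]>C[2]+.062)&(w[...,2]<C[2]+.085)
    P=w[m];print(N,"cap",len(P),cv2.minEnclosingCircle((P[:,:2]*1000).astype(np.float32)),P[:,2].max(),"expect top",C[2]+.0725)
    m=(H<18)&(S>140)&(np.linalg.norm(w-C,axis=-1)<.12)&(w[...,2]>.046)
    P=w[m]-C
    # side faces: signed coords along bottle x/y
    h=np.array([v[0],v[1],0])/np.hypot(v[0],v[1]);y=np.array([-h[1],h[0],0])
    L=np.c_[P@h,P@y,P[:,2]]*1000
    for zz in range(-70,40,10):
        Q=L[abs(L[:,2]-zz)<5]
        if len(Q)>10:print(zz,len(Q),np.percentile(Q[:,:2],[3,50,97],axis=0).round(1).tolist())
```

```text
7.3 [ 0.61103874 -0.07880606  0.12585675] [-23.11092071  35.61254717   1.06837058 -64.4350862  -73.8700329
  30.98734579] [ 0.39547723  0.514276   -3.94183375] 62.52332925796509
tot [ 0.0001 -0.0049 -0.0009] [-0.001   0.0007 -0.0054] row [ 0.0001 -0.0049 -0.0009] [-0.001   0.0007 -0.0054] 0.0049 0.32
C [ 0.61404848 -0.07161071  0.12136584]
scene cap 84 ((612.0264892578125, -72.65560150146484), 17.903564453125) 0.1922240278986829 expect top 0.1938658358350005
-70 40 [[-24.2, -24.0], [-10.2, -21.1], [19.6, 11.1]]
-60 73 [[-24.8, -24.0], [-16.7, -21.5], [19.4, 15.5]]
-50 44 [[-24.8, -24.6], [-22.4, -13.8], [12.5, 19.1]]
-40 32 [[-25.1, -21.8], [-22.7, -4.8], [-19.2, 19.2]]
-30 26 [[-25.4, -22.2], [-22.6, -15.2], [23.4, 2.3]]
-20 15 [[-24.6, -24.5], [-21.2, -21.2], [22.1, -13.0]]
10 17 [[-24.1, -23.2], [14.5, -21.1], [21.1, 14.1]]
20 30 [[-23.1, -23.9], [5.5, -22.6], [19.3, 16.6]]
30 126 [[-23.3, -23.7], [-11.8, -14.8], [21.0, 18.6]]
top cap 165 ((614.7332153320312, -69.95755767822266), 15.532451629638672) 0.19488569055327473 expect top 0.1938658358350005
20 14 [[-17.7, -5.9], [10.8, 23.1], [21.2, 24.1]]
30 170 [[-18.6, -20.8], [8.9, 13.8], [23.2, 23.0]]
```

The bottle is vertical to about 1°, with its base about 31 mm above the tile. I'll correct 5 mm in y and lower it, slowing near contact.

{"api": "carry_out", "payload": {
  "motion": [
    [[0,-0.001,-0.006,0,0,-0.001,1],[0,-0.001,-0.006,0,0,-0.001,1],[0,-0.001,-0.006,0,0,-0.001,1],[0,-0.001,-0.005,0,0,-0.001,1],[0,-0.001,-0.003,0,0,-0.001,1]]
  ]
}}

```text
time_s: 7.82
tool_pos: [0.6109, -0.0841, 0.0997]
tool_rot: [[-0.195, -0.92, 0.339], [-0.46, 0.391, 0.797], [-0.867, -0.001, -0.499]]
force: [0.9, 1.1, -4.1]
width: 0.0473
grasp_force: 62.5
```

{"api": "carry_out", "payload": {
  "motion": [
    [[0,0,-0.001,0,0,0,1],[0,0,-0.001,0,0,0,1],[0,0,-0.001,0,0,0,1],[0,0,0,0,0,0,1],[0,0,0,0,0,0,1]]
  ]
}}

```text
time_s: 8.23
tool_pos: [0.6115, -0.0842, 0.0993]
tool_rot: [[-0.191, -0.921, 0.34], [-0.46, 0.39, 0.798], [-0.867, -0.004, -0.498]]
force: [-2.8, -1.6, 4.3]
width: 0.0472
grasp_force: 63.1
```

Run:
```python
from h import *
s=readout.state();print(s["time_s"],s["tool_pos"],s["force"],s["moment"])
C=s["tool_pos"]+.009*s["tool_rot"][:,2];print("C",C,"base",C[2]-.0725)
```

```text
8.2333 [ 0.61145078 -0.08417716  0.09930115] [-2.81193113 -1.60436894  4.30892786] [-0.84059688  0.89872801  0.40412977]
C [ 0.61450935 -0.07699712  0.09481874] base 0.022318735662020528
```

Contact came at 8 N net, which puts the base about 4 mm lower in the hand than assumed, matching the scene view. I'll relax the press and open.

{"api": "carry_out", "payload": {
  "motion": [
    [[0,0,0.0007,0,0,0,1],[0,0,0.0007,0,0,0,1],[0,0,0,0,0,0,1],[0,0,0,0,0,0,-0.2],[0,0,0,0,0,0,-0.4]]
  ],
  "force": 20
}}

```text
time_s: 8.65
tool_pos: [0.6116, -0.0838, 0.0991]
tool_rot: [[-0.193, -0.92, 0.34], [-0.46, 0.391, 0.797], [-0.867, -0.002, -0.499]]
force: [-0.6, -0.5, 0.3]
width: 0.0596
grasp_force: 0.0
```

{"api": "carry_out", "payload": {
  "motion": [
    [[0,0,0,0,0,0,-0.5],[0,0,0,0,0,0,-0.7],[0,0,0,0,0,0,-0.7],[0,0,0,0,0,0,-0.7],[0,0,0,0,0,0,-0.7]]
  ]
}}

```text
time_s: 9.07
tool_pos: [0.6113, -0.084, 0.0993]
tool_rot: [[-0.193, -0.921, 0.34], [-0.46, 0.391, 0.797], [-0.867, -0.002, -0.499]]
force: [-0.0, 0.8, 0.7]
width: 0.0727
grasp_force: 0.0
```

```bash
cat >> h.py <<'E'
def bot_check(C):
    for N in("scene","top"):
        p=cams.read_camera(N);w=pts(p);hsv=cv2.cvtColor(p["image"],cv2.COLOR_RGB2HSV).astype(int);H,S,V=hsv[...,0],hsv[...,1],hsv[...,2]
        D=np.linalg.norm(w[...,:2]-C[:2],axis=-1)
        m=(V<70)&(D<.04)&(w[...,2]>.145)&(w[...,2]<.175)
        P=w[m];print(N,"cap",len(P),cv2.minEnclosingCircle((P[:,:2]*1000).astype(np.float32)) if len(P) else "",P[:,2].max() if len(P) else "")
        m=(H<18)&(S>140)&(D<.06)&(w[...,2]>.015)&(w[...,2]<.13)
        P=w[m];print(N,"body",len(P),P.min(0).round(3),P.max(0).round(3))
        u=p["K"]@(p["R"]@C+p["t"]);u=(u[:2]/u[2]).astype(int)
        yield cv2.resize(p["image"][max(u[1]-60,0):u[1]+60,max(0,u[0]-75):u[0]+75,::-1],(400,320))
E
python3 - <<'E'
from h import *
s=readout.state();print(s["time_s"],s["tool_pos"],s["force"],s["width"],s["grasp_force"])
cv2.imwrite("pics/r.png",np.hstack(list(bot_check(np.array([.6145,-.077,.09])))))
E
```

```text
9.0667 [ 0.61131889 -0.08402252  0.09927826] [-0.02411335  0.81956311  0.67071481] 0.07271564733224932 0.0
scene cap 126 ((615.01904296875, -78.50707244873047), 18.518142700195312) 0.16532304080571342
scene body 415 [ 0.572 -0.128  0.022] [ 0.646 -0.056  0.13 ]
top cap 168 ((615.02001953125, -74.81676483154297), 15.80778980255127) 0.16709003950669185
top body 194 [ 0.587 -0.101  0.096] [ 0.639 -0.047  0.13 ]
```

View pics/r.png

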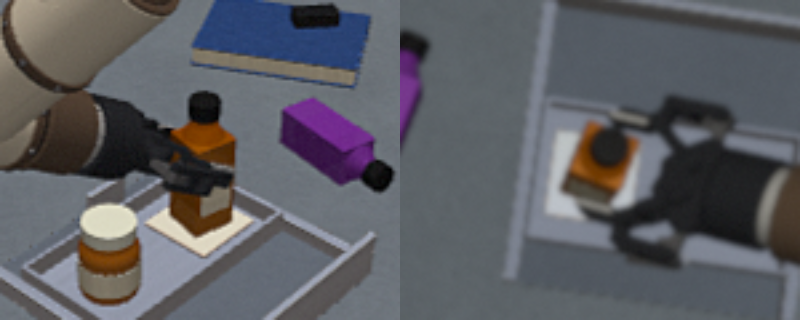

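The picture shows the bottle standing on the white tile (crop 205,230), with the fingers open and clear of it and the jar undisturbed. I'll retreat back and up.

{"api": "carry_out", "payload": {
  "motion": [
    [[-0.0015,-0.0035,0.003,0,0,0,-0.7],[-0.003,-0.007,0.006,0,0,0,-0.7],[-0.005,-0.0116,0.01,0,0,0,-0.7],[-0.006,-0.014,0.013,0,0,0,-0.7],[-0.006,-0.014,0.013,0,0,0,-0.7]]
  ]
}}

```text
time_s: 9.58
tool_pos: [0.5891, -0.1357, 0.1455]
tool_rot: [[-0.193, -0.921, 0.34], [-0.461, 0.391, 0.797], [-0.866, -0.003, -0.5]]
force: [1.4, 0.4, 0.1]
width: 0.0725
grasp_force: 0.0
```

{"api": "carry_out", "payload": {
  "motion": [
    [[-0.006,-0.014,0.013,0,0,0,-0.7],[-0.006,-0.014,0.013,0,0,0,-0.7],[-0.006,-0.014,0.016,0,0,0,-0.7],[-0.006,-0.008,0.02,0,0,0,0],[0,0,0.02,0,0,0,1]]
  ]
}}

```text
time_s: 10.0
tool_pos: [0.5642, -0.1872, 0.2277]
tool_rot: [[-0.195, -0.919, 0.341], [-0.461, 0.393, 0.795], [-0.866, -0.002, -0.501]]
force: [0.8, 0.0, 0.2]
width: 0.05
grasp_force: 0.0
```

Run:
```python
from h import *
s=readout.state();print(s["time_s"],s["tool_pos"],s["q"],s["force"],s["width"])
list(bot_check(np.array([.6145,-.077,.09])))
t=np.radians(-9.5);x=np.array([np.cos(t),np.sin(t),0]);k=np.radians(10)
v=np.sin(k)*x-np.cos(k)*Z;y=-np.cos(k)*x-np.sin(k)*Z;R=toolR(v,y);print(R)
p=np.array([.535,-.131,.068])-.055*x;print("pre",p)
p[2]=.22;go(p,R,15)
```

```text
10.0 [ 0.56418899 -0.18724423  0.22766308] [-32.94674103  29.49664935   6.91103105 -58.72063423 -86.71255471
  24.41746147] [0.84263428 0.04933235 0.17403215] 0.04996635292605546
scene cap 129 ((613.155029296875, -77.60579681396484), 17.694801330566406) 0.1673580101650749
scene body 617 [ 0.584 -0.109  0.022] [ 0.646 -0.06   0.13 ]
top cap 159 ((613.6889038085938, -74.40450286865234), 14.53598403930664) 0.1675740957572304
top body 192 [ 0.586 -0.101  0.095] [ 0.64  -0.047  0.13 ]
[[-0.16504761 -0.97130171  0.1712667 ]
 [-0.9862856   0.16254016 -0.02866022]
 [ 0.         -0.17364818 -0.98480775]]
pre [ 0.48075429 -0.12192238  0.068     ]
tot [-0.0853  0.0647 -0.0112] [-1.0425  0.1504  0.1177] row [-0.0057  0.0043 -0.0007] [-0.0695  0.01    0.0078] 0.0072 4.05
```

{"api": "carry_out", "payload": {
  "motion": [
    [[-0.0057,0.0043,0,-0.0695,0.01,0.0078,1],[-0.0057,0.0043,0,-0.0695,0.01,0.0078,1],[-0.0057,0.0043,0,-0.0695,0.01,0.0078,1],[-0.0057,0.0043,0,-0.0695,0.01,0.0078,1],[-0.0057,0.0043,0,-0.0695,0.01,0.0078,1]]
  ]
}}

```text
time_s: 10.52
tool_pos: [0.5366, -0.1635, 0.2268]
tool_rot: [[-0.208, -0.937, 0.281], [-0.736, 0.339, 0.586], [-0.644, -0.085, -0.76]]
force: [0.9, 0.5, 0.3]
width: 0.0001
grasp_force: 0.0
```

{"api": "carry_out", "payload": {
  "motion": [
    [[-0.0057,0.0043,0,-0.0695,0.01,0.0078,1],[-0.0057,0.0043,0,-0.0695,0.01,0.0078,1],[-0.0057,0.0043,0,-0.0695,0.01,0.0078,1],[-0.0057,0.0043,0,-0.0695,0.01,0.0078,1],[-0.0057,0.0043,0,-0.0695,0.01,0.0078,1]]
  ]
}}

```text
time_s: 10.93
tool_pos: [0.5083, -0.1417, 0.2271]
tool_rot: [[-0.201, -0.954, 0.221], [-0.917, 0.262, 0.299], [-0.344, -0.143, -0.928]]
force: [-0.3, 1.0, 0.3]
width: 0.0
grasp_force: 0.0
```

{"api": "carry_out", "payload": {
  "motion": [
    [[-0.0057,0.0043,0,-0.0695,0.01,0.0078,1],[-0.0057,0.0043,0,-0.0695,0.01,0.0078,1],[-0.0057,0.0043,0,-0.0695,0.01,0.0078,1],[-0.0057,0.0043,0,-0.0695,0.01,0.0078,1],[-0.0057,0.0043,0,-0.0695,0.01,0.0078,1]]
  ]
}}

```text
time_s: 11.35
tool_pos: [0.4799, -0.1198, 0.2271]
tool_rot: [[-0.172, -0.971, 0.168], [-0.985, 0.169, -0.029], [-0.0, -0.17, -0.985]]
force: [-0.4, 0.6, 0.4]
width: 0.0001
grasp_force: 0.0
```

```bash
cat >> h.py <<'E'
t_=np.radians(-9.5);xs=np.array([np.cos(t_),np.sin(t_),0]);k_=np.radians(10)
Rp=toolR(np.sin(k_)*xs-np.cos(k_)*Z,-np.cos(k_)*xs-np.sin(k_)*Z);Pp=np.array([.535,-.131,.068])-.055*xs
E
python3 - <<'E'
from h import *
s=readout.state();print(s["time_s"],s["tool_pos"],s["q"],s["force"],s["width"])
go(Pp,Rp,10)
p=cams.read_camera("top");w=pts(p)
m=(abs(w[...,0]-.46)<.05)&(abs(w[...,1]+.12)<.05)&(w[...,2]<.06)
print("below tool max z",np.nanmax(w[m][:,2]) if m.any() else None, m.sum())
E
```

```text
11.35 [ 0.4799049  -0.11982176  0.22707709] [  6.37320559   6.39463241 -27.4278089    3.7157748  -46.826824
 -18.58984742] [-0.3582879   0.57725949  0.42702655] 7.291994819153932e-05
tot [ 0.0008 -0.0021 -0.1591] [-0.001  -0.0036  0.0069] row [ 0.0001 -0.0002 -0.0159] [-0.0001 -0.0004  0.0007] 0.0159 0.04
below tool max z 0.011928342902636233 112
```

{"api": "carry_out", "payload": {
  "motion": [
    [[0.0001,-0.0002,-0.0159,0,0,0.001,1],[0.0001,-0.0002,-0.0159,0,0,0.001,1],[0.0001,-0.0002,-0.0159,0,0,0.001,1],[0.0001,-0.0002,-0.0159,0,0,0.001,1],[0.0001,-0.0002,-0.0159,0,0,0.001,1]]
  ]
}}

```text
time_s: 11.82
tool_pos: [0.4806, -0.1212, 0.1465]
tool_rot: [[-0.168, -0.972, 0.167], [-0.986, 0.166, -0.024], [-0.004, -0.169, -0.986]]
force: [-0.2, 0.1, -0.6]
width: -0.0003
grasp_force: 0.0
```

{"api": "carry_out", "payload": {
  "motion": [
    [[0.0001,-0.0002,-0.0159,0,0,0.001,1],[0.0001,-0.0002,-0.0159,0,0,0.001,1],[0.0001,-0.0002,-0.0159,0,0,0,1],[0.0001,-0.0002,-0.0159,0,0,0,1],[0.0001,-0.0002,-0.0159,0,0,0,1]]
  ]
}}

```text
time_s: 12.23
tool_pos: [0.4814, -0.1224, 0.0669]
tool_rot: [[-0.166, -0.972, 0.167], [-0.986, 0.164, -0.024], [-0.004, -0.169, -0.986]]
force: [-1.1, 0.2, -0.1]
width: 0.0
grasp_force: 0.0
```

{"api": "carry_out", "payload": {
  "motion": [
    [[0.004,-0.0007,0,0,0,0,1],[0.004,-0.0007,0,0,0,0,1],[0.004,-0.0007,0,0,0,0,1],[0.004,-0.0007,0,0,0,0,1],[0.004,-0.0007,0,0,0,0,1]]
  ]
}}

```text
time_s: 12.65
tool_pos: [0.5026, -0.1253, 0.0685]
tool_rot: [[-0.165, -0.972, 0.169], [-0.986, 0.163, -0.024], [-0.004, -0.171, -0.985]]
force: [-0.6, -0.1, -0.2]
width: -0.0001
grasp_force: 0.0
```

{"api": "carry_out", "payload": {
  "motion": [
    [[0.002,-0.0003,0,0,0,0,1],[0.002,-0.0003,0,0,0,0,1],[0.002,-0.0003,0,0,0,0,1],[0.002,-0.0003,0,0,0,0,1],[0.002,-0.0003,0,0,0,0,1]]
  ]
}}

```text
time_s: 13.07
tool_pos: [0.5114, -0.1266, 0.0674]
tool_rot: [[-0.165, -0.972, 0.167], [-0.986, 0.163, -0.024], [-0.004, -0.168, -0.986]]
force: [0.4, 0.4, 0.1]
width: 0.0001
grasp_force: 0.0
```

Run:
```python
from h import *
s=readout.state();print(s["time_s"],s["tool_pos"],s["q"],s["force"],s["width"])
go(Pp,Rp,10)
p=cams.read_camera("scene");save(p,"p.png")
C=np.array([.56,-.12,.07]);u=p["K"]@(p["R"]@C+p["t"]);u=(u[:2]/u[2]).astype(int)
cv2.imwrite("pics/p.png",cv2.resize(p["image"][u[1]-70:u[1]+80,u[0]-100:u[0]+100,::-1],(800,600)))
```

```text
13.0667 [ 0.51136815 -0.12664183  0.06737683] [  4.8563727   22.265972   -35.18623772   5.57540189 -23.19405442
 -19.31053728] [0.39903984 0.38788286 0.06137127] 6.649069978994581e-05
tot [-0.0306  0.0047  0.0006] [-0.0045 -0.0046 -0.0002] row [-0.0031  0.0005  0.0001] [-0.0004 -0.0005 -0.    ] 0.0031 0.04
```

View pics/p.png

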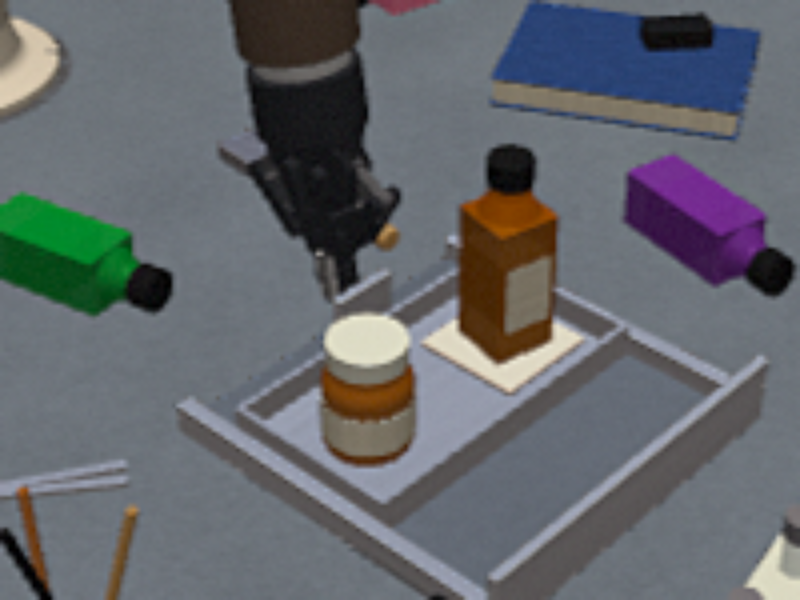

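The picture shows the closed fingers just behind the tab (355,290). The bottle stands centred on the tile (510,350) and the jar is upright. I'll push gently.

{"api": "carry_out", "payload": {
  "motion": [
    [[0.001,-0.0002,0,0,0,0,1],[0.001,-0.0002,0,0,0,0,1],[0.0015,-0.0002,0,0,0,0,1],[0.002,-0.0003,0,0,0,0,1],[0.0025,-0.0004,0,0,0,0,1]]
  ]
}}

```text
time_s: 13.53
tool_pos: [0.5185, -0.128, 0.0671]
tool_rot: [[-0.165, -0.972, 0.165], [-0.986, 0.164, -0.024], [-0.003, -0.167, -0.986]]
force: [-2.3, 0.6, 2.1]
width: 0.0002
grasp_force: 1.2
```

{"api": "carry_out", "payload": {
  "motion": [
    [[0.003,-0.0005,0,0,0,0,1],[0.003,-0.0005,0,0,0,0,1],[0.003,-0.0005,0,0,0,0,1],[0.003,-0.0005,0,0,0,0,1],[0.003,-0.0005,0,0,0,0,1]]
  ]
}}

```text
time_s: 13.95
tool_pos: [0.5342, -0.1306, 0.0671]
tool_rot: [[-0.165, -0.972, 0.166], [-0.986, 0.163, -0.024], [-0.003, -0.168, -0.986]]
force: [-2.8, 0.5, 0.6]
width: 0.0003
grasp_force: 1.1
```

{"api": "carry_out", "payload": {
  "motion": [
    [[0.003,-0.0005,0,0,0,0,1],[0.003,-0.0005,0,0,0,0,1],[0.003,-0.0005,0,0,0,0,1],[0.003,-0.0005,0,0,0,0,1],[0.003,-0.0005,0,0,0,0,1]]
  ]
}}

```text
time_s: 14.37
tool_pos: [0.5493, -0.1331, 0.0671]
tool_rot: [[-0.165, -0.972, 0.166], [-0.986, 0.163, -0.024], [-0.003, -0.168, -0.986]]
force: [-2.0, -1.1, -0.1]
width: 0.0002
grasp_force: 1.1
```

Run:
```python
from h import *
s=readout.state();print(s["time_s"],s["tool_pos"],s["q"],s["force"])
d=(s["tool_pos"]-Pp)@xs;C=np.array([.6145,-.077,.09])+max(0,d-.035)*xs;print(d)
list(bot_check(C))
p=cams.read_camera("top");w=pts(p);m=(abs(w[...,0]-.57)<.05)&(abs(w[...,1]+.134)<.04)&(w[...,2]>.05)&(w[...,2]<.067)
print("tab-ish",np.median(w[m],axis=0) if m.any() else None)
```

```text
14.3667 [ 0.54929771 -0.13311151  0.06712912] [  3.76381563  25.0957741  -29.46042847   4.59330485 -26.06493098
 -17.25059511] [-1.95080786 -1.12145034 -0.09629793]
0.06945012635522206
scene cap 134 ((645.9290771484375, -84.24028778076172), 18.05426597595215) 0.16634097275172707
scene body 642 [ 0.619 -0.115  0.021] [ 0.677 -0.061  0.13 ]
top cap 157 ((647.103515625, -80.0547103881836), 14.669658660888672) 0.167475587779151
top body 193 [ 0.62  -0.107  0.096] [ 0.673 -0.053  0.13 ]
tab-ish None
```

{"api": "carry_out", "payload": {
  "motion": [
    [[0.003,-0.0005,0,0,0,0,1],[0.003,-0.0005,0,0,0,0,1],[0.003,-0.0005,0,0,0,0,1],[0.003,-0.0005,0,0,0,0,1],[0.003,-0.0005,0,0,0,0,1]]
  ]
}}

```text
time_s: 14.93
tool_pos: [0.5647, -0.1354, 0.0674]
tool_rot: [[-0.165, -0.972, 0.167], [-0.986, 0.163, -0.024], [-0.004, -0.169, -0.986]]
force: [-1.7, 0.7, 0.7]
width: -0.0004
grasp_force: 1.1
```

{"api": "carry_out", "payload": {
  "motion": [
    [[0.003,-0.0005,0,0,0,0,1],[0.003,-0.0005,0,0,0,0,1],[0.003,-0.0005,0,0,0,0,1],[0.003,-0.0005,0,0,0,0,1],[0.003,-0.0005,0,0,0,0,1]]
  ]
}}

```text
time_s: 15.35
tool_pos: [0.5797, -0.138, 0.0674]
tool_rot: [[-0.165, -0.972, 0.167], [-0.986, 0.163, -0.024], [-0.004, -0.169, -0.986]]
force: [-1.9, 1.2, 1.8]
width: -0.0
grasp_force: 1.1
```

{"api": "carry_out", "payload": {
  "motion": [
    [[0.003,-0.0005,0,0,0,0,1],[0.003,-0.0005,0,0,0,0,1],[0.003,-0.0005,0,0,0,0,1],[0.0025,-0.0004,0,0,0,0,1],[0.002,-0.0003,0,0,0,0,1]]
  ]
}}

```text
time_s: 15.77
tool_pos: [0.5931, -0.1402, 0.0673]
tool_rot: [[-0.165, -0.972, 0.167], [-0.986, 0.163, -0.024], [-0.004, -0.169, -0.986]]
force: [-2.4, 0.8, 2.3]
width: 0.0004
grasp_force: 1.1
```

{"api": "carry_out", "payload": {
  "motion": [
    [[0.0015,-0.0003,0,0,0,0,1],[0.0015,-0.0003,0,0,0,0,1],[0.0015,-0.0002,0,0,0,0,1],[0.0015,-0.0003,0,0,0,0,1],[0.0015,-0.0002,0,0,0,0,1]]
  ]
}}

```text
time_s: 16.18
tool_pos: [0.6003, -0.1415, 0.0673]
tool_rot: [[-0.165, -0.972, 0.167], [-0.986, 0.163, -0.024], [-0.004, -0.168, -0.986]]
force: [-2.0, 1.2, 2.4]
width: -0.0002
grasp_force: 1.1
```

Push on by 1 mm steps until the force rises at the stop.

{"api": "carry_out", "payload": {
  "motion": [
    [[0.001,-0.0002,0,0,0,0,1],[0.001,-0.0002,0,0,0,0,1],[0.001,-0.0001,0,0,0,0,1],[0.001,-0.0002,0,0,0,0,1],[0.001,-0.0002,0,0,0,0,1]]
  ]
}}

```text
time_s: 16.6
tool_pos: [0.6051, -0.1423, 0.0673]
tool_rot: [[-0.165, -0.972, 0.166], [-0.986, 0.163, -0.024], [-0.004, -0.168, -0.986]]
force: [-4.0, 1.3, 3.6]
width: 0.0002
grasp_force: 2.5
```

Run:
```python
from h import *
s=readout.state();print(s["time_s"],s["tool_pos"],s["force"])
list(bot_check(np.array([.6145,-.077,.09])+.088*xs))
```

```text
16.6 [ 0.60513481 -0.14234624  0.06726085] [-4.03560344  1.25318071  3.64188287]
scene cap 142 ((701.5009765625, -93.41532135009766), 18.00920867919922) 0.16613919515770253
scene body 688 [ 0.675 -0.125  0.021] [ 0.733 -0.071  0.13 ]
top cap 179 ((703.69873046875, -90.44062805175781), 16.071571350097656) 0.16748367677771528
top body 216 [ 0.674 -0.115  0.094] [ 0.73  -0.063  0.13 ]
```

{"api": "carry_out", "payload": {
  "motion": [
    [[0.0008,-0.0001,0,0,0,0,1],[0.0008,-0.0001,0,0,0,0,1],[0.0007,-0.0001,0,0,0,0,1],[0,0,0,0,0,0,1],[0,0,0,0,0,0,1]]
  ]
}}

```text
time_s: 17.12
tool_pos: [0.6053, -0.1424, 0.0672]
tool_rot: [[-0.165, -0.973, 0.162], [-0.986, 0.164, -0.024], [-0.003, -0.164, -0.986]]
force: [-8.8, 3.1, 8.2]
width: 0.0
grasp_force: 4.4
```

The force rises and motion has stopped, so the tray is against the stop. I'll back off slowly, then go up.

{"api": "carry_out", "payload": {
  "motion": [
    [[-0.002,0.0003,0,0,0,0,1],[-0.004,0.0007,0,0,0,0,1],[-0.01,0.0017,0,0,0,0,1],[-0.02,0.0033,0,0,0,0,1],[-0.02,0.0033,0,0,0,0,1]]
  ]
}}

```text
time_s: 17.53
tool_pos: [0.5524, -0.1333, 0.0674]
tool_rot: [[-0.165, -0.972, 0.17], [-0.986, 0.163, -0.024], [-0.004, -0.171, -0.985]]
force: [0.2, -1.2, 0.2]
width: 0.0004
grasp_force: 0.0
```

{"api": "carry_out", "payload": {
  "motion": [
    [[-0.02,0.0033,0,0,0,0,1],[-0.01,0.0017,0.02,0,0,0,1],[0,0,0.03,0,0,0,1],[0,0,0.03,0,0,0,1],[0,0,0.02,0,0,0,1]]
  ]
}}

```text
time_s: 17.95
tool_pos: [0.5234, -0.1283, 0.1707]
tool_rot: [[-0.164, -0.971, 0.173], [-0.986, 0.162, -0.024], [-0.004, -0.175, -0.985]]
force: [0.6, -0.2, -0.2]
width: 0.0
grasp_force: 0.0
```

Run:
```python
from h import *
s=readout.state();print(s["time_s"],s["tool_pos"],s["force"])
C=np.array([.6145,-.077,.09])+.09*xs
im=list(bot_check(C));cv2.imwrite("pics/end.png",np.hstack(im))
p=cams.read_camera("top");w=pts(p)
m=(abs(w[...,0]-.615)<.045)&(abs(w[...,1]+.145)<.04)&(w[...,2]>.05)&(w[...,2]<.075)
P=w[m];print("tab",len(P),cv2.minAreaRect((P[:,:2]*1000).astype(np.float32)))
```

```text
17.95 [ 0.52336797 -0.12832507  0.17066635] [ 0.60379464 -0.17063774 -0.24484233]
scene cap 141 ((702.53662109375, -93.77086639404297), 18.31773567199707) 0.1661661494984829
scene body 691 [ 0.675 -0.125  0.022] [ 0.732 -0.075  0.13 ]
top cap 180 ((703.2538452148438, -90.94113159179688), 16.27164077758789) 0.16727988665358165
top body 215 [ 0.674 -0.115  0.094] [ 0.73  -0.063  0.13 ]
tab 93 ((624.427001953125, -145.38458251953125), (49.126258850097656, 9.05746078491211), 81.65165710449219)
```

View pics/end.png

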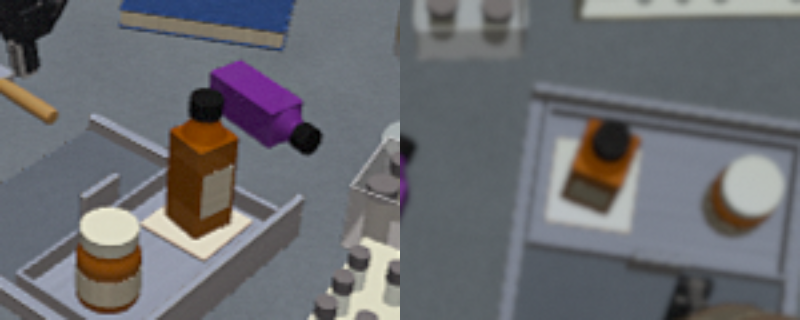

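The view shows the tray home: the tab moved 90 mm. The bottle stands on the tile, the jar is upright, and the arm touches nothing. I'll hand in.

```bash
python3 -c "
from station import bot
print(bot.close_job())"
```

```text
the job is handed in; nothing more can be done
None
```

The bottle stands upright, cap up, on the tile, the tray has been pushed home against the back stop (tab moved 90 mm), the jar is upright, the arm kept clear of the brush and tweezers, and the job is handed in; no verdict was returned.

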